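# Switch on the coffee bar's equipment in order

### The job

Switch on the coffee bar's equipment with the switch pods on the worktop: with the fingertips lightly press the round key (mains) all the way down, then the square key (water pump), then the long bar key (boiler); each stays down by itself. Do not press the cross-shaped key (drain), do not press anything hard, and leave the pods and all other things standing where they are, unlifted.

Things in the scene. Friction and masses are not known exactly. Their poses are not given: they have to be found in the camera images.
- round_pod: Loose switch pod with the round key: black round puck, 72 mm across and 26 mm high, 0.3 to 0.5 kg, rubber foot, standing on the worktop. Origin at the centre of its underside, z up. In the middle of its top stands one metal key, a round disc, 40 mm across. All four pods are alike but for the shape of the key; any may stand in any place of the row.
- round_top (a point): Centre of the top face of the round key, 50 mm above the worktop when the key is up, 40 mm when it is down and let go; moves with the cap. The cap sits on a spring cushion that yields up to 10 mm at 1.5 N per mm under the finger and rises again: 1 to 2 mm before the key starts to travel, so 12 to 16 mm of finger travel bring the key fully down at 3 to 9 N; 20 mm is the hard end.
- round_key (a joint): Travel of this key in m: 0 = up, 0.010 = fully down (its top 24 mm and 14 mm proud of the puck). Straight down; it gives way at a steady 2 N or so, stops at 0.010 and stays where it is left. The cap's spring cushion (see its top) is not counted. Beyond 0.006 it counts as down, below 0.003 as up.
- square_pod: Loose switch pod with the square key: black round puck, 72 mm across and 26 mm high, 0.3 to 0.5 kg, rubber foot, standing on the worktop. Origin at the centre of its underside, z up. In the middle of its top stands one metal key, a square, 38 x 38 mm. All four pods are alike but for the shape of the key; any may stand in any place of the row.
- square_top (a point): Centre of the top face of the square key, 50 mm above the worktop when the key is up, 40 mm when it is down and let go; moves with the cap. The cap sits on a spring cushion that yields up to 10 mm at 1.5 N per mm under the finger and rises again: 1 to 2 mm before the key starts to travel, so 12 to 16 mm of finger travel bring the key fully down at 3 to 9 N; 20 mm is the hard end.
- square_key (a joint): Travel of this key in m: 0 = up, 0.010 = fully down (its top 24 mm and 14 mm proud of the puck). Straight down; it gives way at a steady 2 N or so, stops at 0.010 and stays where it is left. The cap's spring cushion (see its top) is not counted. Beyond 0.006 it counts as down, below 0.003 as up.
- bar_pod: Loose switch pod with the bar key: black round puck, 72 mm across and 26 mm high, 0.3 to 0.5 kg, rubber foot, standing on the worktop. Origin at the centre of its underside, z up. In the middle of its top stands one metal key, a narrow bar, 20 mm wide (pod x) and 62 mm long (pod y). All four pods are alike but for the shape of the key; any may stand in any place of the row.
- bar_top (a point): Centre of the top face of the bar key, 50 mm above the worktop when the key is up, 40 mm when it is down and let go; moves with the cap. The cap sits on a spring cushion that yields up to 10 mm at 1.5 N per mm under the finger and rises again: 1 to 2 mm before the key starts to travel, so 12 to 16 mm of finger travel bring the key fully down at 3 to 9 N; 20 mm is the hard end.
- bar_key (a joint): Travel of this key in m: 0 = up, 0.010 = fully down (its top 24 mm and 14 mm proud of the puck). Straight down; it gives way at a steady 2 N or so, stops at 0.010 and stays where it is left. The cap's spring cushion (see its top) is not counted. Beyond 0.006 it counts as down, below 0.003 as up.
- cross_pod: Loose switch pod with the cross key: black round puck, 72 mm across and 26 mm high, 0.3 to 0.5 kg, rubber foot, standing on the worktop. Origin at the centre of its underside, z up. In the middle of its top stands one metal key, a plus-shaped cross, 52 mm from tip to tip, with 15 mm wide arms along pod x and y. All four pods are alike but for the shape of the key; any may stand in any place of the row.
- cross_top (a point): Centre of the top face of the cross key, 50 mm above the worktop when the key is up, 40 mm when it is down and let go; moves with the cap. The cap sits on a spring cushion that yields up to 10 mm at 1.5 N per mm under the finger and rises again: 1 to 2 mm before the key starts to travel, so 12 to 16 mm of finger travel bring the key fully down at 3 to 9 N; 20 mm is the hard end.
- cross_key (a joint): Travel of this key in m: 0 = up, 0.010 = fully down (its top 24 mm and 14 mm proud of the puck). Straight down; it gives way at a steady 2 N or so, stops at 0.010 and stays where it is left. The cap's spring cushion (see its top) is not counted. Must stay up: beyond 0.003 it has switched.
- piping_nozzle_0: Steel piping nozzle, upright cone 26 mm across and 46 mm high, loose, among the pods. Origin at its underside. Bystander: leave alone.
- piping_nozzle_1: Steel piping nozzle, upright cone 26 mm across and 50 mm high, loose, among the pods. Origin at its underside. Bystander: leave alone.
- piping_nozzle_2: Steel piping nozzle, upright cone 26 mm across and 42 mm high, loose, among the pods. Origin at its underside. Bystander: leave alone.
- cake_ring: Steel cake ring, 61 mm across, 45 mm high, loose, in front of the pods. Origin at its underside. Bystander: leave alone.
- espresso_cup: Blue espresso cup, 64 x 93 x 53 mm, loose, behind the pods (a tall fixed shelf wall stands back left of it, from x 0.62 on and y 0.3 outward, and a tall fixed blender to the right, beyond y -0.33: keep the wrist clear of both). Origin at its underside. Bystander: leave alone.
- salt_shaker: Salt shaker, 44 mm across, 90 mm high, loose, behind the pods. Origin at its underside. Bystander: leave alone.
- offset_spatula: Spatula with a green handle, 310 x 52 x 16 mm, lying loose along the front edge. Origin at its underside. Bystander: leave alone.

How it is judged:
On the way, in this order (a step that is already met when the one before it is completed fails the run):
1. the round key is down, the others still up (value of joint round_key above 0.006 m and value of joint each of square_key, bar_key, cross_key below 0.003 m), for 0.1 s.
2. the square key is down too, bar and cross still up (value of joint each of round_key, square_key above 0.006 m and value of joint each of bar_key, cross_key below 0.003 m), for 0.1 s.
3. the bar key is down too, the cross still up (value of joint each of round_key, square_key, bar_key above 0.006 m and value of joint cross_key below 0.003 m), for 0.1 s.
At the end, for the whole second after the job is handed in: The round, square and bar keys are down (more than 6 of their 10 mm), the cross key is up (less than 3 mm), and every pod stands within 15 mm of where it started (all of step 3 and distance of each of round_pod, square_pod, bar_pod, cross_pod from where it was at the start of the episode below 0.015 m); the robot touches nothing.
It fails at once if a key is pressed out of order: square before round is down, or bar before square is down ((value of joint square_key above 0.003 m and value of joint round_key below 0.006 m) or (value of joint bar_key above 0.003 m and value of joint square_key below 0.006 m)).
It fails at once if the cross key is pressed (value of joint cross_key above 0.003 m).
It fails at once if a pod or its key is pressed harder than 25 N (contact force between any of the fingers, the arm and round_pod above 25 N or contact force between any of the fingers, the arm and square_pod above 25 N or contact force between any of the fingers, the arm and bar_pod above 25 N or contact force between any of the fingers, the arm and cross_pod above 25 N).
It fails at once if a pod is lifted more than 8 mm or shifted more than 15 mm (height (world z) of any of round_pod, square_pod, bar_pod, cross_pod above 0.008 m or distance of any of round_pod, square_pod, bar_pod, cross_pod from where it was at the start of the episode above 0.015 m).
It fails at once if a bystander is shifted, lifted or knocked over (15 mm or 0.4 rad) (distance of any of piping_nozzle_0, piping_nozzle_1, piping_nozzle_2, cake_ring, espresso_cup, salt_shaker, offset_spatula from where it was at the start of the episode above 0.015 m or angle between any of piping_nozzle_0, piping_nozzle_1, piping_nozzle_2, cake_ring, espresso_cup, salt_shaker, offset_spatula's own z axis and vertical above 0.4 rad).
It also fails if it takes over 48 s, if anything falls off the work surface, if the arm or the gripper's body presses on something with over 40 N, if the wrist force passes 120 N, or if a joint passes its speed limit or range.

### The arm

A 7-joint arm with a two-finger parallel gripper is mounted at the origin on a cart in front of the work surface, level with it; the furniture and walls round the work are solid. World frame = base frame: x ahead of the robot, y to its left, z up, the work surface at z = 0. Lengths are in m, angles in rad, forces in N, time in s.
With the tool pointing down it reaches from about 0.4 to 0.85 m from the base axis. Payload 10.4 kg.
Tool frame: the origin (TCP) lies at the very end of the fingers, on their centre line; the grasp point (between the pads) lies 19 mm behind it; z points along the fingers, y is the line along which they close (so a half turn about z gives the same grasp; the last joint's range is limited). The gripper opens to 87 mm and grips with 3 to 60 N. Pads are 19 mm wide; open, the fingers measure 117 mm over their backs; the gripper's body (75 mm by 190 mm) begins 51 mm behind the grasp point.
Start: joints at [-1.3, 0.332, -0.065, 1.46, 0.022, 1.35, -0.088], TCP at [0.181, 0.598, 0.223] pointing down, gripper open.
Joint ranges: [-2.6, 2.6], [-0.5, 2.12], [-1.47, 1.34], [0.16, 2.42], [-1.27, 4.41], [0.06, 2.06], [-2.6, 2.6]. Speed limits (rad/s): [2.22, 2.22, 2.79, 2.79, 3.14, 3.14, 3.14].

### API

Orientations are given as a unit quaternion [x, y, z, w].
In Python, from bench import * gives the robot as it stands.
- The arm moves only by the tool step_arm, never from a script. Its arguments are lists of equal length, an entry for each row: "delta_pos": the shift along the world's x, y, z in units of 25 mm (1.0 is 25 mm), a list of three; "turn": the turn about the world's z in units of 0.12 rad (1.0 is 0.12 rad). In form: {"delta_pos": [[tx, ty, tz], ...], "turn": [turn, ...]}. A call has 1 to 12 rows; each row shifts and turns the commanded pose from where the row before left it; what a row does not reach is not made up. A row lasts 1/10 s, in which the tool goes at most 50 mm and 8.59 degrees, less where a joint would pass 70% of its speed; a pose out of reach is approached as far as the arm can. A call with a number of a shift or a turn outside -1 to 1 is refused whole. A call with a gripper value outside its range is refused whole. "grip" is the closure, from 0 (fully open) to 1 (shut), set as the call begins (left out, the last holds). The fingers move at their own pace and stop on an object; "newtons" is the grip in N (left out, the last holds). Time passes only in rows, so rows that do not move let the fingers close. It gives the time, the measured TCP pose, the force, the opening and the grip force at its end, in the units of the state.
- read_state(): the state, without advancing time (a new reading comes with each control period).
- camera(name): name is "scene" or "side" or "wrist"; returns a dict with "image" (480x640x3 uint8, red, green, blue), "z_map" (480x640 float32, m along the optical axis (not along the pixel's ray), 0 where there is no reading), "mtx" (3x3 intrinsics, pixels), "view" (4x4, takes a point from world to camera coordinates). Camera axes: x right, y up, looking along -z (the intrinsics and any distortion apply to the point x, -y, -z); pixel columns grow to the right and rows downward; lengths in m; the calibration is good to about 2 mm. A picture is of the moment at which its call begins.
- close_job(): hands the job in; it is judged then, once.
The state is a dict: "time": time; "joint_positions": joint angles; "joint_vel": joint speeds; "joint_torque": joint torques, N m; "ee_pos": TCP position; "eef_rot": TCP orientation; "ft_force": force on the tool from outside, world axes, zero at the start; "torque": the same for the moment, N m; "width": finger opening in m; "grip_force": force on a finger pad.
Only numpy, scipy, OpenCV 4.12 (cv2) and the standard library are available. Lean on these libraries where they do the work, as an engineer would, in place of code of your own. Each camera call takes 0.05 s, during which the arm holds its last target. There are 200 camera calls.

## Working session

There is one attempt and no reset: what is moved stays moved. The work goes in short steps, Python scripts to look and compute and a tool call to move; the robot and the scene stay as the last step left them, time stands still between calls to the robot, and variables do not carry over. Pictures are saved under pics/ and viewed, at most 10 in all, crops included, and the job is handed in when it is done.

Besides the shell and the picture viewer there is one more tool, called as name(argument=value, ...) on one line, values as JSON. step_arm: Moves the arm, as the interface text tells. Shifts and turns lie within -1 to 1; 1 stands for 25 mm of shift or 0.12 rad of turn. Its arguments: {"type":"object","properties":{"delta_pos":{"type":"array"},"turn":{"type":"array"},"grip":{"type":"number"},"newtons":{"type":"number"}},"required":["delta_pos","turn"]}

```bash
mkdir -p pics
cat > h.py <<'E'
from bench import *
import numpy as np, cv2
def shot(n,f):
    c=camera(n); cv2.imwrite(f'pics/{f}.png',c['image'][:,:,::-1]); np.savez(f'pics/{f}.npz',**c); return c
def ray(c,u,v,h):
    V=np.array(c['view']);K=np.array(c['mtx']);d=np.linalg.inv(K)@[u,v,1];d=np.array([d[0],-d[1],-d[2]])
    R=V[:3,:3].T;o=-R@V[:3,3];d=R@d;return o+d*(h-o[2])/d[2]
def cloud(c):
    K=c['mtx'];V=c['view'];z=c['z_map'];v,u=np.indices(z.shape)
    p=np.stack([(u-K[0,2])/K[0,0]*z,-(v-K[1,2])/K[1,1]*z,-z],-1)
    return (p-V[:3,3])@V[:3,:3]
E
python3 - <<'E'
from h import *
s=read_state();print({k:np.round(v,3) for k,v in s.items()})
for n in('scene','side'):
    c=shot(n,n+'0');print(n,c['mtx'],np.round(-c['view'][:3,:3].T@c['view'][:3,3],3))
E
```

```text
{'time': np.float64(0.0), 'joint_positions': array([-1.3  ,  0.333, -0.065,  1.461,  0.022,  1.35 , -0.089]), 'joint_vel': array([-0.001, -0.001, -0.002, -0.001,  0.   ,  0.   ,  0.001]), 'joint_torque': array([-0.0000e+00, -6.2325e+01,  2.5000e-02, -3.8990e+01, -6.1000e-02,
        4.0000e-02,  0.0000e+00]), 'ee_pos': array([0.181, 0.598, 0.222]), 'eef_rot': array([ 0.146,  0.989, -0.001, -0.   ]), 'ft_force': array([-0.126, -0.115,  0.8  ]), 'torque': array([ 0.049,  0.023, -0.003]), 'grip_force': np.float64(0.0), 'width': np.float64(0.087)}
scene [[541.98908187   0.         307.98093274]
 [  0.         541.98908187 240.02905259]
 [  0.           0.           1.        ]] [-0.105 -0.463  0.514]
side [[492.28395426   0.         324.47772976]
 [  0.         492.28395426 245.22448093]
 [  0.           0.           1.        ]] [0.498 0.743 0.48 ]
```

View pics/scene0.png

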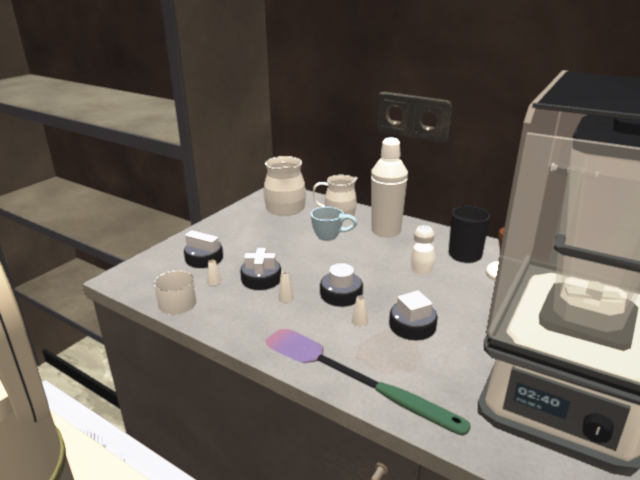

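View pics/side0.png

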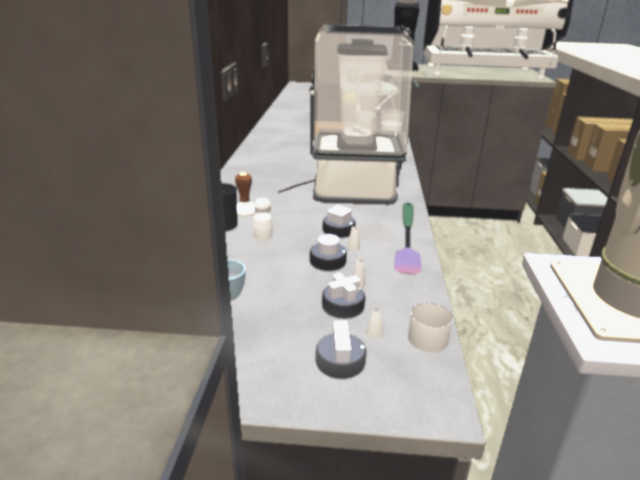

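The scene view shows, left to right: bar (203,241), cross (261,260), round (342,271) and square (414,305). Nozzles stand at (213,272), (286,287) and (360,310), and the ring at (175,291). The side view agrees: square (340,213), round (328,241), cross (345,287), bar (342,335).

Run:
```python
from h import *
px={'scene':dict(bar=(203,241),cross=(261,260),round=(342,271),square=(414,305),n0=(213,268),n1=(286,280),n2=(360,305),ring=(175,285)),
'side':dict(bar=(342,335),cross=(345,287),round=(328,241),square=(340,213),n0=(376,318),n1=(361,270),n2=(355,237),ring=(431,325))}
for n in px:
    c=np.load(f'pics/{n}0.npz');P=cloud(c);g=c['image'].min(2)
    for k,(u,v) in px[n].items():
        w=np.s_[v-32:v+33,u-32:u+33]
        if k[0] in'nr' and k!='round': 
            Q=P[v-14:v+15,u-12:u+13].reshape(-1,3);m=(Q[:,2]>.012)
            print(n,k,np.round(np.median(Q[m],0),3),np.round(Q[:,2].max(),3));continue
        r=ray(c,u,v,.05)
        m=((abs(P[...,2]-.05)<.004)&(g>110)&(np.hypot(*(P[...,:2]-r[:2]).transpose(2,0,1))<.042))
        lab=cv2.connectedComponents(m.astype(np.uint8))[1];l=lab[v-3:v+4,u-3:u+4];l=np.bincount(l[l>0]).argmax() if (l>0).any() else 1
        vs,us=np.nonzero(lab==l);h=np.array([ray(c,a,b,.05)[:2] for a,b in zip(us,vs)])
        rect=cv2.minAreaRect(h.astype(np.float32))
        print(n,k,len(h),'mean',np.round(h.mean(0),3),'rect',np.round(rect[0],3),np.round(rect[1],3),round(rect[2],1),'z',np.round(np.median(P[vs,us,2]),3))
```

```text
scene bar 171 mean [0.502 0.194] rect [0.501 0.196] [0.024 0.057] 6.9 z 0.049
scene cross 255 mean [0.503 0.064] rect [0.503 0.064] [0.047 0.046] 80.1 z 0.049
scene round 271 mean [ 0.539 -0.077] rect [ 0.538 -0.077] [0.043 0.037] 32.4 z 0.049
scene square 410 mean [ 0.525 -0.212] rect [ 0.525 -0.212] [0.041 0.04 ] 58.3 z 0.049
scene n0 [0.459 0.134 0.022] 0.514
scene n1 [ 0.481 -0.005  0.026] 0.514
scene n2 [ 0.491 -0.138  0.024] 0.514
scene ring [0.386 0.15  0.032] 0.514
side bar 443 mean [0.506 0.209] rect [0.506 0.208] [0.02  0.064] 6.9 z 0.049
side cross 322 mean [0.508 0.074] rect [0.508 0.074] [0.047 0.046] 82.5 z 0.049
side round 187 mean [ 0.543 -0.068] rect [ 0.544 -0.068] [0.038 0.04 ] 7.2 z 0.049
side square 155 mean [ 0.53  -0.202] rect [ 0.531 -0.201] [0.044 0.04 ] 56.6 z 0.049
side n0 [0.457 0.139 0.027] 0.48
side n1 [0.486 0.005 0.04 ] 0.051
side n2 [ 0.501 -0.132  0.025] 0.48
side ring [0.374 0.164 0.028] 0.48
```

step_arm(delta_pos=[[0.7, -1, 0], [0.7, -1, 0], [0.7, -1, 0], [0.7, -1, 0], [0.7, -1, 0], [0.7, -1, 0], [0.7, -1, 0], [0.7, -1, 0], [0.7, -1, 0], [0.7, -1, 0], [0.7, -1, 0], [0.7, -1, 0]], turn=[0, 0, 0, 0, 0, 0, 0, 0, 0, 0, 0, 0], grip=1, newtons=10)

```text
time: 1.3
ee_pos: [0.3914, 0.297, 0.2224]
eef_rot: [0.146, 0.989, -0.0, -0.0]
ft_force: [0.3, 0.6, -0.4]
width: 0.0029
grip_force: 0.0
```

step_arm(delta_pos=[[0.5, -1, 0], [0.5, -1, 0], [0.5, -1, 0], [0.5, -1, 0], [0.5, -1, 0], [0.5, -1, 0], [0.5, -1, 0], [0.5, -1, 0], [0.5, -1, 0], [0.5, -1, 0], [0.4, -1, 0], [0.3, -1, 0]], turn=[0.5, 0.5, 0.5, 0.5, 0.5, 0.5, 0.4, 0, 0, 0, 0, 0])

```text
time: 2.5
ee_pos: [0.5337, -0.0028, 0.2222]
eef_rot: [-0.057, 0.998, -0.0, -0.0]
ft_force: [0.9, 1.0, -0.1]
width: 0.0002
grip_force: 0.0
```

step_arm(delta_pos=[[0, -1, 0], [0, -1, 0], [0, -0.8, 0], [0, 0, 0], [0, 0, 0], [0, 0, 0]], turn=[0, 0, 0, 0, 0, 0])

```text
time: 3.1
ee_pos: [0.5335, -0.0705, 0.2224]
eef_rot: [-0.058, 0.998, 0.0, -0.0]
ft_force: [0.1, -0.4, -0.1]
width: 0.0005
grip_force: 0.0
```

Run:
```python
from h import *
s=read_state();print({k:np.round(s[k],3) for k in('time','joint_positions','ee_pos','eef_rot','ft_force','width')})
c=shot('wrist','wrist0');print(c['mtx'],np.round(-c['view'][:3,:3].T@c['view'][:3,3],3))
```

```text
{'time': np.float64(3.1), 'joint_positions': array([-0.454,  0.142,  0.555,  1.719, -0.078,  1.303,  1.804]), 'ee_pos': array([ 0.533, -0.07 ,  0.222]), 'eef_rot': array([-0.058,  0.998,  0.   , -0.   ]), 'ft_force': array([ 0.106, -0.44 , -0.102]), 'width': np.float64(0.0)}
[[356.59231803   0.         316.76249044]
 [  0.         356.59231803 239.08868019]
 [  0.           0.           1.        ]] [ 0.463 -0.079  0.385]
```

View pics/wrist0.png

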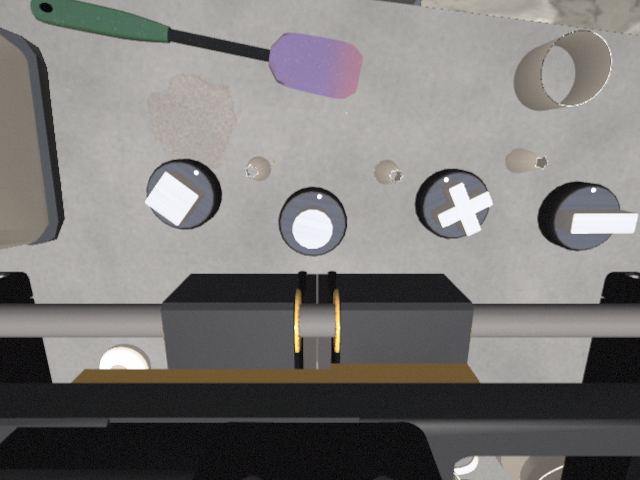

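The wrist view shows all four keys: square (172,199), round (313,229), cross (465,208), bar (604,222). It also shows the closed fingers at (318,300).

Run:
```python
from h import *
c=dict(np.load('pics/wrist0.npz'));P=cloud(c)
m=((c['image'].min(2)>200)).astype(np.uint8);m[265:]=0;m[:150]=0
n,lab,st,ce=cv2.connectedComponentsWithStats(m)
for i in range(1,n):
    if st[i,4]<300: continue
    vs,us=np.nonzero(lab==i);h=np.array([ray(c,a,b,.05)[:2] for a,b in zip(us,vs)]).astype(np.float32)
    r=cv2.minAreaRect(h);print(ce[i].round(),st[i],'mean',h.mean(0).round(3),np.round(r[0],3),np.round(r[1],3),round(r[2],1),'cloud',np.median(P[vs,us],0).round(3))
```

```text
[171. 199.] [ 145  172   53   54 1551] mean [ 0.528 -0.21 ] [ 0.528 -0.21 ] [0.037 0.038] 58.5 cloud [ 0.528 -0.209  0.051]
[465. 209.] [ 438  183   55   53 1383] mean [0.506 0.068] [0.506 0.068] [0.044 0.044] 78.3 cloud [0.505 0.068 0.051]
[312. 229.] [ 293  210   40   39 1221] mean [ 0.542 -0.074] [ 0.542 -0.074] [0.038 0.038] 6.7 cloud [ 0.541 -0.074  0.051]
[604. 223.] [ 571  213   67   21 1251] mean [0.504 0.204] [0.504 0.204] [0.02  0.062] 7.6 cloud [0.504 0.203 0.051]
```

step_arm(delta_pos=[[0.3, -0.1, -1], [0, 0, -1], [0, 0, -1], [0, 0, -1], [0, 0, -1], [0, 0, -0.8], [0, 0, -0.3], [0, 0, 0], [0, 0, 0]], turn=[0, 0, 0, 0, 0, 0, 0, 0, 0])

```text
time: 4.05
ee_pos: [0.5416, -0.074, 0.071]
eef_rot: [-0.057, 0.998, 0.0, 0.001]
ft_force: [0.6, -0.6, 0.1]
width: 0.0003
grip_force: 0.0
```

step_arm(delta_pos=[[0, 0, -0.2], [0, 0, -0.15], [0, 0, -0.1], [0, 0, -0.1], [0, 0, -0.1], [0, 0, -0.1], [0, 0, 0], [0, 0, 0]], turn=[0, 0, 0, 0, 0, 0, 0, 0])

```text
time: 4.85
ee_pos: [0.541, -0.0743, 0.0513]
eef_rot: [-0.057, 0.998, 0.0, -0.0]
ft_force: [-0.1, -0.8, 0.1]
width: 0.0007
grip_force: 0.0
```

Now press to about z 0.0365.

step_arm(delta_pos=[[0, 0, -0.1], [0, 0, -0.1], [0, 0, -0.1], [0, 0, -0.1], [0, 0, -0.1], [0, 0, 0], [0, 0, 0]], turn=[0, 0, 0, 0, 0, 0, 0])

```text
time: 5.55
ee_pos: [0.5412, -0.0743, 0.0389]
eef_rot: [-0.057, 0.998, 0.0, 0.0]
ft_force: [1.0, -0.1, 2.4]
width: 0.0008
grip_force: 1.1
```

step_arm(delta_pos=[[0, 0, -0.08], [0, 0, 0], [0, 0, 0]], turn=[0, 0, 0])

```text
time: 5.85
ee_pos: [0.5412, -0.0743, 0.037]
eef_rot: [-0.057, 0.998, 0.0, 0.0]
ft_force: [0.6, -0.5, 5.5]
width: 0.0006
grip_force: 2.5
```

step_arm(delta_pos=[[0, 0, 0.4], [0, 0, 1], [0, 0, 1], [0, -1, 0], [-0.1, -1, 0], [-0.1, -1, 0], [-0.1, -1, 0], [-0.2, -1, 0], [0, -0.4, 0], [0, 0, 0], [0, 0, 0]], turn=[0, 0, 0, 0, 0, 0, 0, 0, 0, 0, 0])

```text
time: 6.95
ee_pos: [0.5287, -0.2079, 0.0967]
eef_rot: [-0.058, 0.998, 0.0, -0.0]
ft_force: [0.4, -0.1, 0.7]
width: 0.0004
grip_force: 0.0
```

Run:
```python
from h import *
c=shot('scene','scene1');P=cloud(c)
for k,(u,v) in dict(round=(342,272),cross=(261,260)).items():
    print(k,P[v-3:v+4,u-3:u+4].reshape(-1,3).mean(0).round(4))
print(read_state()['ee_pos'])
```

```text
round [ 0.5541 -0.0709  0.0374]
cross [0.4988 0.0561 0.0474]
[ 0.52885222 -0.20754817  0.0966873 ]
```

View pics/scene1.png

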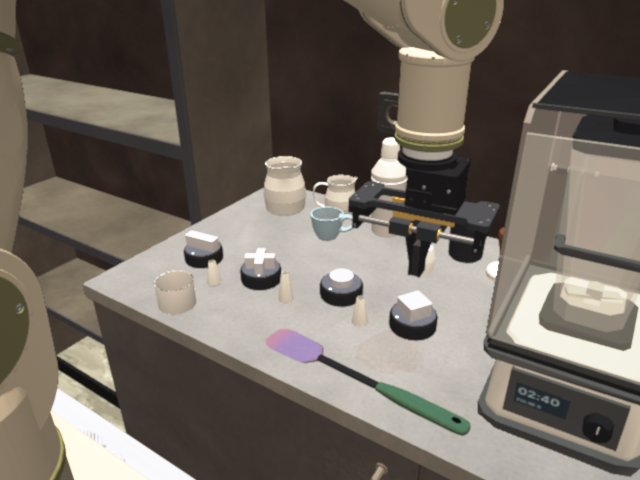

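The round key now sits low at (342,278) and the cross is still up at (261,258). Next is the square.

step_arm(delta_pos=[[0, -0.1, -0.6], [0, 0, -0.6], [0, 0, -0.4], [0, 0, -0.2], [0, 0, 0], [0, 0, 0]], turn=[0, 0, 0, 0, 0, 0])

```text
time: 7.6
ee_pos: [0.5286, -0.2119, 0.0519]
eef_rot: [-0.057, 0.998, -0.0, 0.0]
ft_force: [-0.8, -0.4, 0.4]
width: 0.001
grip_force: 0.0
```

step_arm(delta_pos=[[0, 0, -0.1], [0, 0, -0.1], [0, 0, -0.1], [0, 0, -0.1], [0, 0, -0.1], [0, 0, 0], [0, 0, 0]], turn=[0, 0, 0, 0, 0, 0, 0])

```text
time: 8.3
ee_pos: [0.5285, -0.2117, 0.0393]
eef_rot: [-0.057, 0.998, 0.0, -0.0]
ft_force: [1.5, -0.3, 1.4]
width: 0.0006
grip_force: 0.8
```

step_arm(delta_pos=[[0, 0, -0.1], [0, 0, 0], [0, 0, 0]], turn=[0, 0, 0])

```text
time: 8.6
ee_pos: [0.5285, -0.2118, 0.037]
eef_rot: [-0.057, 0.998, 0.0, 0.0]
ft_force: [-0.0, 0.5, 5.6]
width: 0.0003
grip_force: 2.5
```

step_arm(delta_pos=[[0, 0, 0.4], [0, 0, 1], [0, 0, 1], [0, 0, 0.6], [0, 1, 0], [0, 1, 0], [0, 1, 0], [0, 1, 0], [0, 1, 0], [0, 1, 0], [0, 1, 0], [0, 1, 0]], turn=[0, 0, 0, 0, 0, 0, 0, 0, 0, 0, 0, 0])

```text
time: 9.8
ee_pos: [0.5279, -0.0107, 0.1117]
eef_rot: [-0.057, 0.998, 0.0, -0.0]
ft_force: [0.0, 0.2, 0.5]
width: -0.0
grip_force: 0.0
```

step_arm(delta_pos=[[-0.2, 1, 0], [-0.2, 1, 0], [-0.2, 1, 0], [-0.2, 1, 0], [-0.2, 1, 0], [0, 1, 0], [0, 1, 0], [0, 1, 0], [0, 0.6, 0], [0, 0, 0], [0, 0, 0]], turn=[0, 0, 0, 0, 0, 0, 0, 0, 0, 0, 0])

```text
time: 10.9
ee_pos: [0.5035, 0.2021, 0.1117]
eef_rot: [-0.057, 0.998, -0.0, -0.0]
ft_force: [0.6, -0.6, -0.7]
width: 0.0007
grip_force: 0.0
```

Run:
```python
from h import *
print(read_state()['ee_pos'].round(4))
c=shot('wrist','wrist1');P=cloud(c)
m=((c['image'].min(2)>200)).astype(np.uint8);m[265:]=0;m[:120]=0
n,lab,st,ce=cv2.connectedComponentsWithStats(m)
for i in range(1,n):
    if st[i,4]<300: continue
    vs,us=np.nonzero(lab==i);h=np.array([ray(c,a,b,.05)[:2] for a,b in zip(us,vs)]).astype(np.float32)
    r=cv2.minAreaRect(h);print(ce[i].round(),st[i],np.round(r[0],3),np.round(r[1],3),round(r[2],1),'cloud',np.median(P[vs,us],0).round(3))
```

```text
[0.5035 0.2021 0.1117]
[112. 235.] [  76  199   76   66 2779] [0.506 0.069] [0.045 0.045] 78.3 cloud [0.504 0.068 0.051]
[321. 253.] [ 274  242   94   23 2082] [0.502 0.204] [0.015 0.062] 6.6 cloud [0.502 0.204 0.051]
```

View pics/wrist1.png

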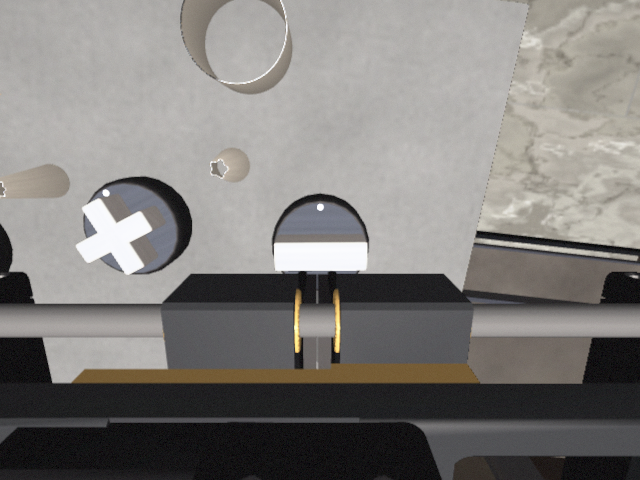

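The bar key lies under the fingers at (321,256), with the cross still up at (112,235). The fingers are lined up with the bar.

step_arm(delta_pos=[[0, 0.05, -0.8], [0, 0, -0.7], [0, 0, -0.5], [0, 0, -0.3], [0, 0, -0.1], [0, 0, 0], [0, 0, 0]], turn=[0, 0, 0, 0, 0, 0, 0])

```text
time: 11.65
ee_pos: [0.5039, 0.2046, 0.0525]
eef_rot: [-0.057, 0.998, 0.0, 0.0]
ft_force: [-0.1, 0.9, 0.3]
width: 0.0001
grip_force: 0.0
```

step_arm(delta_pos=[[0, 0, -0.1], [0, 0, -0.1], [0, 0, -0.1], [0, 0, -0.1], [0, 0, -0.1], [0, 0, 0], [0, 0, 0]], turn=[0, 0, 0, 0, 0, 0, 0])

```text
time: 12.35
ee_pos: [0.5034, 0.2045, 0.0393]
eef_rot: [-0.057, 0.998, 0.0, -0.0]
ft_force: [1.4, 1.2, 2.8]
width: 0.0003
grip_force: 0.8
```

step_arm(delta_pos=[[0, 0, -0.08], [0, 0, 0], [0, 0, 0]], turn=[0, 0, 0])

```text
time: 12.65
ee_pos: [0.5035, 0.2046, 0.0375]
eef_rot: [-0.057, 0.998, 0.0, -0.0]
ft_force: [0.4, -0.3, 4.7]
width: 0.0006
grip_force: 2.2
```

step_arm(delta_pos=[[0, 0, 0.4], [0, 0, 1], [0, 0, 1], [0, 0, 1], [0, 0, 1], [0, 0, 1], [0, 0, 1], [0, 0, 1], [0, 0, 0], [0, 0, 0]], turn=[0, 0, 0, 0, 0, 0, 0, 0, 0, 0])

```text
time: 13.65
ee_pos: [0.5033, 0.2043, 0.2226]
eef_rot: [-0.057, 0.998, 0.0, 0.0]
ft_force: [0.1, -0.7, 0.2]
width: 0.0006
grip_force: 0.0
```

Run:
```python
from h import *
c=shot('scene','scene2');P=cloud(c)
w=shot('wrist','wrist2');Q=cloud(w)
for n,c,P in(('scene',c,P),('wrist',w,Q)):
  for k,p in dict(round=(.542,-.073),square=(.528,-.209),bar=(.504,.204),cross=(.505,.068)).items():
    m=(np.hypot(P[...,0]-p[0],P[...,1]-p[1])<.03)&(c['image'].min(2)>150)&(P[...,2]>.03)&(P[...,2]<.06)
    if m.sum()>30: print(n,k,np.percentile(P[m][:,2],[50,90]).round(4),P[m].mean(0).round(3))
```

```text
scene round [0.039  0.0402] [ 0.541 -0.076  0.039]
scene square [0.0391 0.0403] [ 0.527 -0.212  0.039]
scene bar [0.0387 0.0399] [0.503 0.203 0.039]
scene cross [0.0487 0.0499] [0.504 0.066 0.048]
wrist round [0.0406 0.0416] [ 0.542 -0.073  0.041]
wrist bar [0.0405 0.0415] [0.503 0.204 0.04 ]
wrist cross [0.0505 0.0515] [0.506 0.069 0.05 ]
```

View pics/scene2.png

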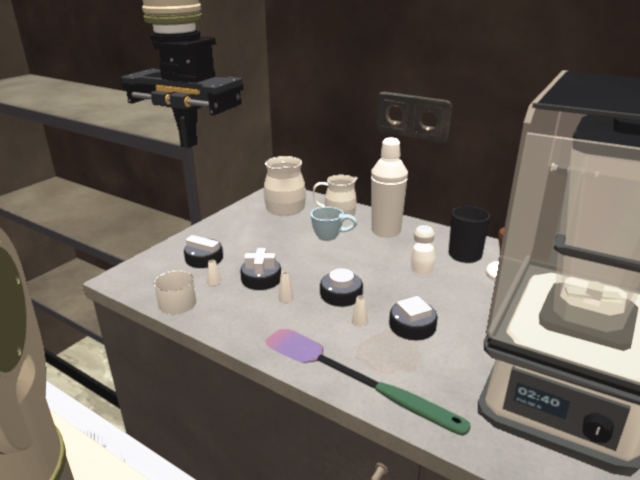

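The bar (203,244), round (342,277) and square (414,309) keys are down at about 40 mm. The cross (261,260) is up at 50 mm, and nothing else has moved.

```bash
python3 -c "
from bench import *
print(close_job())"
```

```text
the job is handed in; nothing more can be done
None
```

The round, square and bar keys were pressed fully down in that order at 6 N or less, the cross key is still up, the pods and other things stayed where they were, and the job is handed in (no verdict was shown).

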